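# Close the microcentrifuge and start it

### The arm

A 7-joint arm with a two-finger parallel gripper is mounted at the origin on the work surface. World frame = base frame: x ahead of the robot, y to its left, z up, the work surface at z = 0. Lengths are in mm, angles in rad, forces in N, time in s.
With the tool pointing down it reaches from about 425 to 800 mm from the base axis. Payload 8.3 kg.
Tool frame: the origin (TCP) lies on the centre line of the jaws, within the pads' length; the fingertips stand 8 mm ahead of it and the grasp point (between the pads) lies 11 mm behind it (env.tips_ahead is the distance from the TCP to the fingertips, in mm); z points along the fingers, y is the line along which they close (so a half turn about z gives the same grasp; the last joint's range is limited). The gripper opens to 85 mm and grips with 20 to 120 N. Pads are 22 mm wide; open, the fingers measure 114 mm over their backs; the gripper's body (76 mm by 85 mm) begins 54 mm behind the grasp point. The pads swing forward as they close: fully open they stand 13 mm farther back than shut.
Start: joints at [1.232, 0.383, 0.016, 1.37, -0.006, 1.388, -0.046], TCP at [170.236, -601.351, 239.279] pointing down, gripper open.
Joint ranges: [-2.95, 2.95], [-0.25, 2.06], [-1.52, 1.56], [0.18, 2.33], [-1.44, 4.58], [0.02, 2.06], [-3.01, 3.01]. Speed limits (rad/s): [2.39, 2.39, 3.01, 3.01, 3.14, 3.14, 3.14].

### API

Orientations are given as a unit quaternion [w, x, y, z].
In Python, from plant import env gives the robot as it stands.
- The arm moves only by the tool apply_moves, never from a script. Its argument "increments" is a list that holds one entry, the list of rows, each a list of 6 numbers: the shift along the tool's x, y, z as a fraction of full scale, then the turn, a rotation vector about the tool's x, y, z as a fraction of full scale. A call has 1 to 10 rows; each row shifts and turns the commanded pose from where the row before left it, along the tool's axes as they then stand; what a row does not reach is not made up. Full scale, the value 1, is 0.6 m for a shift and 180 degrees for a turn. A row lasts 1/12 s, in which the tool goes at most 41.7 mm and 7.16 degrees, less where a joint would pass 70% of its speed; a pose out of reach is approached as far as the arm can. A call with a number of a shift or a turn outside -1 to 1 is refused whole. A call with a gripper value outside its range is refused whole. "jaw" is the closure, from -1 (fully open) to 1 (shut), so that 0 is half open, set as the call begins (left out, the last holds). The fingers move at their own pace and stop on an object; the grip force is fixed at half the most. Time passes only in rows, so rows that do not move let the fingers close. It gives the time, the measured TCP pose, the force, the opening and the grip force at its end, in the units of the state.
- env.read_state(): the state, without advancing time (a new reading comes with each control period).
- env.camera(name): name is "side" or "top"; returns a dict with "pixels" (400x640x3 uint8, red, green, blue), "fx", "fy", "cx", "cy" (pixels), "R" (3x3) and "t" (3): a world point X has camera coordinates R X + t. Camera axes: x right, y down, z forward; pixel columns grow to the right and rows downward; lengths in mm; the calibration is good to about 2 mm. A picture is of the moment at which its call begins. There is no depth.
- env.close_job(): hands the job in; it is judged then, once.
The state is a dict: "clock": time; "qpos": joint angles; "joint_vel": joint speeds; "effort": joint torques, N m; "ee_pos": TCP position; "ee_rot": TCP orientation; "contact_force": force on the tool from outside, world axes, zero at the start; "torque": the same for the moment, N m; "opening": finger opening in mm; "grip_force": force on a finger pad.
Only numpy, scipy, OpenCV 4.12 (cv2) and the standard library are available. Lean on these libraries where they do the work, as an engineer would, in place of code of your own. Each camera call takes 0.05 s, during which the arm holds its last target. There are 200 camera calls.

### The job

The rotor of the microcentrifuge is loaded and its lid stands half open: with the fingertips, gently push the lid down until it is fully shut, then press the start key (the round key at the right-hand end of the row, as seen from the machine's front) lightly all the way in, and take your hand away. Press none of the other keys, do not start the machine with the lid open, and do not swing the lid wide open. Lift nothing, keep off the hotplate, and leave the glassware and the other things on the bench where they stand.

Things in the scene. Friction and masses are not known exactly. Their poses are not given: they have to be found in the camera images.
- centrifuge: White-grey microcentrifuge, fixed, left or right of the tube rack; 230 mm wide (y), 270 mm deep (x). Origin: centre of its underside, on the bench; x points from its front to its back, y to its left, z up. Front: grey key panel rising backwards by 0.209 rad from 98 mm high at x = -135 mm to 115 mm at x = -55 mm, with a row of four white keys at x = -108 mm. Behind it the level deck, 115 mm high.
- lid (a joint): Lid angle, rad: 0 shut, on the deck; grows as it opens, at most 1.4; starts at 0.55 to 0.9. Grey plate 204 mm wide, 175 mm from hinge to front edge, 16 mm above the hinge axis, with a finger lip 80 mm wide that projects 14 mm more; on top a round dome 124 mm across, 10 mm high, centred 85 mm from the hinge. A friction hinge holds it where it is left; 1.5 to 4 N on the lip pushes it down. 0.3 kg.
- lid_lip (a point): Point on the lid's top face at the middle of its front, moving with the lid: 170 mm in front of the hinge axis and 16 mm above it when shut. The flat border there, from the dome's edge to the lip's end, is about 42 mm deep: a good place to push.
- lid_hinge (a point): Middle of the lid's hinge axis, at the back of the deck: 115 mm behind the machine's origin and 115.5 mm above the bench. The lid turns about the machine's y axis through this point.
- start_key_top (a point): Middle of the flat top of the start key: the only round key, white, 24 mm across, at the right-hand end of the row (78 mm right of the machine's middle), 6 mm proud of the panel, about 110 mm above the bench. Its z axis is the panel's normal, leaning 0.209 rad from vertical towards the machine's front; it is pressed in along -z.
- start_key (a joint): How far the start key is pressed in, m: 0 out, 0.0035 fully in. Spring key: begins to give at 1.2 N, fully in at 4 N, springs back when let go.
- stop_key (a joint): The same for the stop key: white, oblong, 22 x 14 mm, 6 mm proud, 52 mm to the left of the start key. To be left alone.
- pulse_key (a joint): The same for the pulse key, oblong, 104 mm to the left of the start key. To be left alone.
- open_key (a joint): The same for the lid-open key, oblong, at the left-hand end of the row, 156 mm to the left of the start key. To be left alone.
- hotplate: White hotplate stirrer with a square white top plate and two black knobs in front, fixed on the bench, on the other side of the tube rack; 170 mm wide, 270 mm deep, 98 mm high. Origin: centre of its underside, front towards the robot. To be left alone.
- beaker: Glass beaker, 74 mm across, 92 mm high, standing on the hotplate. Origin: centre of its underside.
- tube_rack: Clear rack, 150 x 46 mm, with three blue-capped tubes in a row pointing away from the robot, 118 mm high, standing between the two machines. Origin: centre of its underside.
- tip_box: Grey and clear pipette-tip box, 120 x 85 mm, 68 mm high, standing in front of the tube rack. Origin: centre of its underside.
- wash_bottle: White squeeze bottle with a blue cap and bent spout, 66 mm across, 193 mm high, at one outer side of the machines. Origin: centre of its underside.
- reagent_bottle: Glass bottle with a blue cap, 70 mm across, 145 mm high, at the other outer side. Origin: centre of its underside.
- sample_vial: Small amber glass vial with a black cap, 28 mm across, 60 mm high, standing behind the tube rack. Origin: centre of its underside.

How it is judged (in metres and radians):
On the way, in this order (a step that is already met when the one before it is completed fails the run):
1. the lid is pushed fully shut (value of joint lid below 0.025 rad), for 0.1 s.
2. the start key is pressed in with the lid shut (value of joint start_key above 0.0025 m and contact force between the fingers and centrifuge above 0.5 N and value of joint lid below 0.025 rad), for 0.05 s.
At the end, for the whole second after the job is handed in: Lid fully shut (within 0.025 rad, 4 mm at its lip), start key pressed past 2.5 mm after that and now released (out to within 0.8 mm), the other three keys out, and every loose thing on the bench within 10 mm of where it stood, upright (value of joint lid below 0.025 rad and value of joint each of start_key, open_key, pulse_key, stop_key below 0.0008 m and distance of each of beaker, tube_rack, tip_box, wash_bottle, reagent_bottle, sample_vial from where it was at the start of the episode below 0.01 m and angle between each of beaker, tube_rack, wash_bottle, reagent_bottle, sample_vial's own z axis and vertical below 0.1 rad); the robot touches nothing.
It fails at once if the start key is pressed while the lid is open (value of joint start_key above 0.0015 m and value of joint lid above 0.05 rad).
It fails at once if another key of the centrifuge is pressed (more than 1 mm) (value of joint any of open_key, pulse_key, stop_key above 0.001 m).
It fails at once if rough handling: the lid swung wide open (past 0.97 rad) or slammed (faster than 1.5 rad/s), the start key pressed with more than 30 N, or a knock of more than 80 N on the centrifuge (value of joint lid above 0.97 rad or velocity of joint lid below -1.5 rad/s or (value of joint start_key above 0.0005 m and contact force between the fingers and centrifuge above 30 N) or contact force between the fingers and centrifuge above 80 N or contact force between the arm and centrifuge above 40 N).
It fails at once if the robot touches the hotplate (more than 2 N) (contact force between any of the fingers, the arm and hotplate above 2 N).
It fails at once if a loose thing is pushed, lifted or carried (more than 15 mm) (distance of any of beaker, tube_rack, tip_box, wash_bottle, reagent_bottle, sample_vial from where it was at the start of the episode above 0.015 m).
It also fails if it takes over 48 s, if anything falls off the work surface, if the arm or the gripper's body presses on something with over 40 N, if the wrist force passes 120 N, or if a joint passes its speed limit or range.

## Working session

There is one attempt and no reset: what is moved stays moved. The work goes in short steps, Python scripts to look and compute and a tool call to move; the robot and the scene stay as the last step left them, time stands still between calls to the robot, and variables do not carry over. Pictures are saved under pics/ and viewed, at most 10 in all, crops included, and the job is handed in when it is done.

Besides the shell and the picture viewer there is one more tool, called after ">>>" by a JSON object that holds its "name" and its "arguments", one argument or row to a line. apply_moves: Moves the arm, as the interface text tells. Shift numbers are shares of 0.6 m and turn numbers shares of 180 degrees, none past 1 either way. Its arguments: {"type":"object","properties":{"increments":{"type":"array"},"jaw":{"type":"number"}},"required":["increments"]}

```bash
mkdir -p pics
python3 - <<'E'
from plant import env
import cv2,json
for n in("side","top"):
    c=env.camera(n); cv2.imwrite(f"pics/{n}0.png",c["pixels"][:,:,::-1]); print(n,c["fx"],c["fy"],c["cx"],c["cy"],c["R"],c["t"])
s=env.read_state();print(s["clock"],s["ee_pos"],s["ee_rot"],s["opening"],s["contact_force"],env.tips_ahead)
E
```

```text
side 398.7563633388318 398.7563633388318 318.0606379207382 198.75237939665533 [[-0.76625394 -0.6421895   0.02115533]
 [-0.46044719  0.52584112 -0.71517795]
 [ 0.44815542 -0.55774883 -0.69862218]] [458.12877443 348.60249412 907.11409725]
top 438.3352094239401 438.3352094239401 320.8183849397934 203.62641862917 [[ 0.01643319 -0.99985561 -0.0043261 ]
 [-0.99360348 -0.01584667 -0.11180795]
 [ 0.11172325  0.00613579 -0.99372042]] [ -15.72996671  584.86603787 1430.78647578]
0.1 [ 170.10146692 -600.93517768  238.33808616] [-9.06067747e-04  9.90500723e-01  1.37504447e-01 -1.52092082e-04] 85.58219555875911 [ 0.72775454  0.13657801 -0.09652154] 8.0
```

View pics/side0.png

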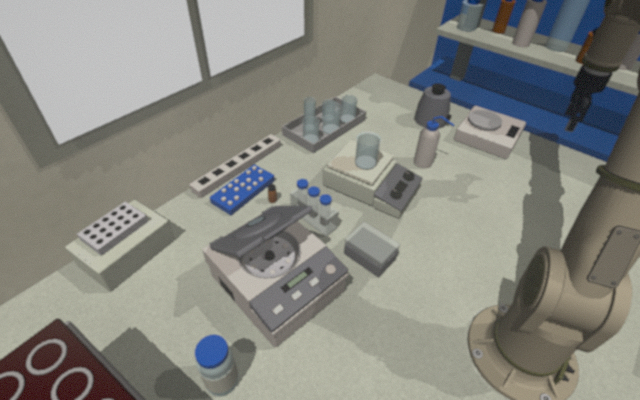

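View pics/top0.png

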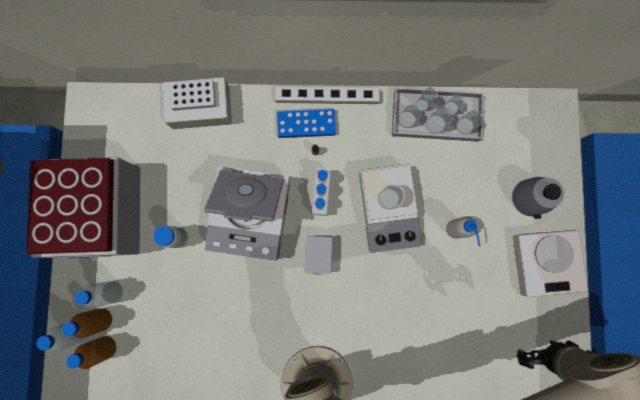

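The top view shows the centrifuge around (247,213), with the keys at about (217..265, 244..251) and the round start key near (265,251). The side view shows the same machine around (278,270), with the start key near (330,269). The arm is parked at the right. I'll enlarge both.

Run:
```python
import cv2,numpy as np
s=cv2.imread("pics/side0.png")[190:345,195:360];t=cv2.imread("pics/top0.png")[160:265,195:300]
f=lambda i,k:cv2.resize(i,None,fx=k,fy=k,interpolation=cv2.INTER_CUBIC)
a=f(s,3.75);b=f(t,5.6)
cv2.imwrite("pics/s1.png",f(s,3.8)[:600]);cv2.imwrite("pics/t1.png",f(t,5.6))
```

```text
(no output)
```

View pics/s1.png

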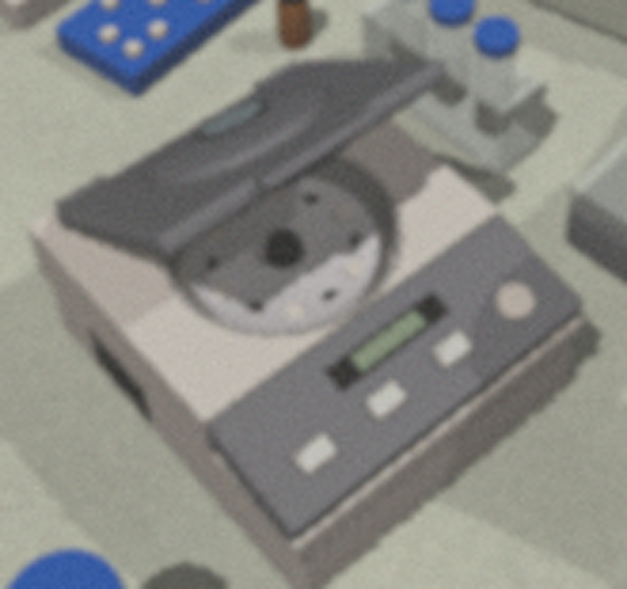

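View pics/t1.png

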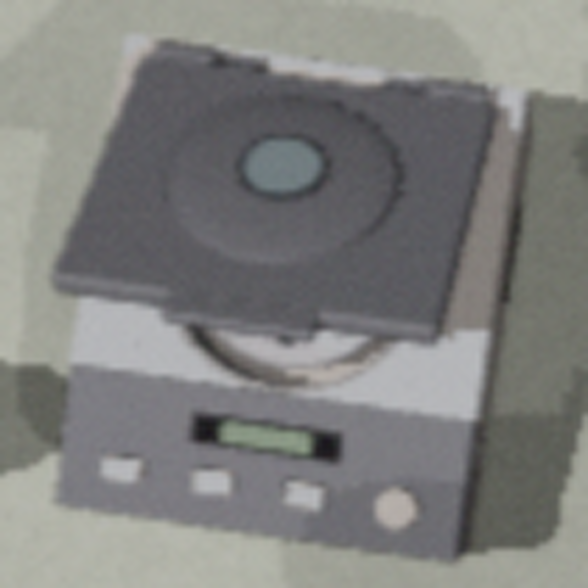

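The crops show the four keys, the panel corners and the lid's front corners clearly. I'll fit x, y, yaw and the lid angle to those points.

```bash
cat > h.py <<'E'
import numpy as np
from scipy.spatial.transform import Rotation as Ro
def proj(c,X): 
    p=X@np.array(c["R"]).T+c["t"]; return np.c_[c["fx"]*p[:,0]/p[:,2]+c["cx"],c["fy"]*p[:,1]/p[:,2]+c["cy"]]
def world(P,q): # q: x,y,yaw
    return P@Ro.from_euler("z",q[2]).as_matrix().T+[q[0],q[1],0]
def lidpt(d,y,a,h=16): # d in front of hinge
    return [115-d*np.cos(a)+h*np.sin(a),y,115.5+d*np.sin(a)+h*np.cos(a)]
E
python3 - <<'E'
from h import *
from plant import env
from scipy.optimize import least_squares
cs,ct=env.camera("side"),env.camera("top")
K=[[-109.2,-78+52*i,109.6] for i in range(4)]+[[-55,-115,115],[-55,115,115],[-135,115,98],[-135,-115,98]]
S=np.array([[515,300],[452,348],[386,399],[315,453],[497,215],[210,425],[292,535],[582,303],[163,240],[430,64]],float)
T=np.array([[396,508],[304,495],[211,482],[121,468],[480,418],[72,368],[60,503],[462,557],[57,282],[440,330]],float)
S=(S+.5)/3.8-.5+[195,190];T=(T+.5)/5.6-.5+[195,160]
def res(p):
    P=world(np.array(K+[lidpt(175,102,p[3]),lidpt(175,-102,p[3])]),p)
    return np.r_[proj(cs,P)-S,proj(ct,P)-T].ravel()
r=least_squares(res,[600,170,0,.7],loss="soft_l1",x_scale=[100,100,.1,.1]);p=r.x
print(p,np.round(r.fun.reshape(-1,2),1).tolist())
P=world(np.array([K[0],lidpt(170,0,p[3]),lidpt(170,0,0),lidpt(189,0,p[3]),[115,0,115.5]]),p);print(P.round(1))
s=env.read_state();print(Ro.from_quat(np.roll(s["ee_rot"],-1)).as_matrix().round(3))
E
```

```text
[ 5.44076905e+02  2.29555548e+02 -1.18030394e-01  6.30267633e-01] [[-0.2, -0.9], [0.0, -0.8], [0.1, -0.8], [0.3, -0.7], [-0.1, -1.8], [-1.5, -0.8], [0.7, -0.4], [0.8, -0.9], [-1.0, 0.6], [3.5, -1.4], [-0.2, 0.1], [-0.2, 0.2], [0.0, 0.3], [-0.3, 0.5], [-1.1, 0.5], [-0.8, -0.4], [-1.4, 0.9], [-1.1, 1.1], [-2.2, -0.1], [-0.6, 0.8]]
[[426.5 165.  109.6]
 [531.3 231.1 228.6]
 [489.5 236.  131.5]
 [516.  232.9 239.8]
 [658.3 216.  115.5]]
[[ 0.962  0.272 -0.   ]
 [ 0.272 -0.962  0.001]
 [-0.    -0.001 -1.   ]]
```

>>> {"name": "apply_moves", "arguments": {
  "increments": [
    [[0, 0, -0.03, 0, 0, 0.0251], [0, 0, -0.03, 0, 0, 0.0251], [0, 0, -0.03, 0, 0, 0.0251], [0, 0, -0.03, 0, 0, 0.0251], [0, 0, -0.03, 0, 0, 0.0251]]
  ],
  "jaw": 1
}}

```text
clock: 0.62
ee_pos: [170.2, -601.2, 329.9]
ee_rot: [-0.0, 0.998, -0.061, -0.0]
contact_force: [-0.8, 0.2, -0.9]
opening: 25.5
grip_force: 0.0
```

>>> {"name": "apply_moves", "arguments": {
  "increments": [
    [[0.037, -0.04, 0, 0, 0, 0], [0.037, -0.04, 0, 0, 0, 0], [0.037, -0.04, 0, 0, 0, 0], [0.037, -0.04, 0, 0, 0, 0], [0.037, -0.04, 0, 0, 0, 0], [0.037, -0.04, 0, 0, 0, 0], [0.037, -0.04, 0, 0, 0, 0]]
  ]
}}

```text
clock: 1.2
ee_pos: [345.3, -451.6, 329.2]
ee_rot: [-0.0, 0.998, -0.059, -0.0]
contact_force: [0.7, -1.1, 0.2]
opening: 0.0
grip_force: 0.0
```

>>> {"name": "apply_moves", "arguments": {
  "increments": [
    [[0.037, -0.04, 0, 0, 0, 0], [0.037, -0.04, 0, 0, 0, 0], [0.037, -0.04, 0, 0, 0, 0], [0.037, -0.04, 0, 0, 0, 0], [0.037, -0.04, 0, 0, 0, 0], [0.037, -0.04, 0, 0, 0, 0], [0.037, -0.04, 0, 0, 0, 0]]
  ]
}}

```text
clock: 1.78
ee_pos: [519.5, -303.2, 329.2]
ee_rot: [-0.0, 0.998, -0.059, -0.0]
contact_force: [1.0, -1.0, 0.5]
opening: 0.5
grip_force: 0.0
```

>>> {"name": "apply_moves", "arguments": {
  "increments": [
    [[-0.006, -0.055, 0, 0, 0, 0], [-0.006, -0.055, 0, 0, 0, 0], [-0.006, -0.055, 0, 0, 0, 0], [-0.006, -0.055, 0, 0, 0, 0], [-0.006, -0.055, 0, 0, 0, 0], [-0.006, -0.055, 0, 0, 0, 0], [-0.006, -0.055, 0, 0, 0, 0], [-0.006, -0.055, 0, 0, 0, 0]]
  ]
}}

```text
clock: 2.45
ee_pos: [520.8, -37.3, 329.3]
ee_rot: [0.0, 0.998, -0.059, 0.0]
contact_force: [1.0, -0.5, -0.7]
opening: 0.3
grip_force: 0.0
```

>>> {"name": "apply_moves", "arguments": {
  "increments": [
    [[-0.006, -0.055, 0, 0, 0, 0], [-0.006, -0.055, 0, 0, 0, 0], [-0.006, -0.055, 0, 0, 0, 0], [-0.006, -0.055, 0, 0, 0, 0], [-0.006, -0.055, 0, 0, 0, 0], [-0.006, -0.055, 0, 0, 0, 0], [-0.006, -0.055, 0, 0, 0, 0], [-0.006, -0.055, 0, 0, 0, 0]]
  ]
}}

```text
clock: 3.12
ee_pos: [523.5, 228.1, 329.3]
ee_rot: [0.0, 0.998, -0.059, 0.0]
contact_force: [-0.1, 0.0, -0.7]
opening: 0.1
grip_force: 0.0
```

>>> {"name": "apply_moves", "arguments": {
  "increments": [
    [[0, 0, 0.027, 0, 0, 0], [0, 0, 0.027, 0, 0, 0], [0, 0, 0.027, 0, 0, 0], [0, 0, 0.027, 0, 0, 0], [0, 0, 0, 0, 0, 0]]
  ]
}}

```text
clock: 3.53
ee_pos: [522.4, 225.8, 260.9]
ee_rot: [0.001, 0.998, -0.059, -0.003]
contact_force: [-0.7, -0.0, -0.9]
opening: -0.2
grip_force: 0.0
```

Run:
```python
from plant import env
import cv2,numpy as np
f=lambda i,k:cv2.resize(i,None,fx=k,fy=k,interpolation=cv2.INTER_CUBIC)
a=env.camera("side")["pixels"][150:300,195:355,::-1];b=env.camera("top")["pixels"][150:265,190:312,::-1]
o=np.zeros((375,800,3),np.uint8);A=f(a,2.5);B=cv2.resize(b,(398,375));o[:,:400]=A;o[:,402:]=B
cv2.imwrite("pics/m2.png",o)
```

```text
(no output)
```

View pics/m2.png

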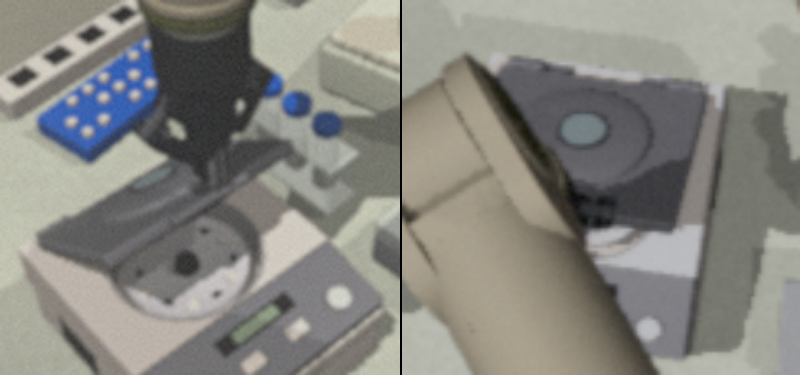

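The fingers hang right over the lip: in the side half the tip is at (213,185), just above the lid's front edge at about (205,200). Next I shift 6 mm inward and start pushing along the lid's arc.

>>> {"name": "apply_moves", "arguments": {
  "increments": [
    [[0.006, 0, 0.008, 0, 0, 0], [0.006, 0, 0.008, 0, 0, 0], [0, 0, 0.01, 0, 0, 0], [-0.005, 0, 0.01, 0, 0, 0], [-0.006, 0, 0.01, 0, 0, 0]]
  ]
}}

```text
clock: 4.05
ee_pos: [524.4, 226.6, 236.6]
ee_rot: [-0.0, 0.998, -0.059, 0.0]
contact_force: [-0.5, -0.3, 2.5]
opening: 0.1
grip_force: 1.0
```

>>> {"name": "apply_moves", "arguments": {
  "increments": [
    [[-0.006, 0, 0.01, 0, 0, 0], [-0.006, 0, 0.01, 0, 0, 0], [-0.006, 0, 0.01, 0, 0, 0], [-0.006, 0, 0.01, 0, 0, 0], [-0.006, 0, 0.01, 0, 0, 0]]
  ]
}}

```text
clock: 4.47
ee_pos: [506.0, 229.0, 206.5]
ee_rot: [-0.0, 0.998, -0.059, 0.0]
contact_force: [0.7, 0.3, 1.2]
opening: 0.2
grip_force: 0.8
```

>>> {"name": "apply_moves", "arguments": {
  "increments": [
    [[-0.005, 0, 0.01, 0, 0, 0], [-0.005, 0, 0.01, 0, 0, 0], [-0.004, 0, 0.01, 0, 0, 0], [-0.004, 0, 0.01, 0, 0, 0], [-0.004, 0, 0.01, 0, 0, 0]]
  ]
}}

```text
clock: 4.88
ee_pos: [493.3, 230.2, 176.4]
ee_rot: [-0.0, 0.998, -0.059, 0.0]
contact_force: [1.6, -0.0, 0.8]
opening: -0.3
grip_force: 0.7
```

>>> {"name": "apply_moves", "arguments": {
  "increments": [
    [[-0.003, 0, 0.008, 0, 0, 0], [-0.003, 0, 0.008, 0, 0, 0], [-0.002, 0, 0.008, 0, 0, 0], [-0.002, 0, 0.008, 0, 0, 0], [-0.001, 0, 0.008, 0, 0, 0], [-0.001, 0, 0.008, 0, 0, 0]]
  ]
}}

```text
clock: 5.38
ee_pos: [485.9, 231.0, 147.6]
ee_rot: [0.0, 0.998, -0.059, -0.0]
contact_force: [-0.2, -0.4, 0.8]
opening: 0.2
grip_force: 0.7
```

>>> {"name": "apply_moves", "arguments": {
  "increments": [
    [[0, 0, 0.004, 0, 0, 0], [0, 0, 0.004, 0, 0, 0], [0, 0, 0.004, 0, 0, 0]]
  ]
}}

```text
clock: 5.63
ee_pos: [485.9, 231.3, 140.6]
ee_rot: [0.0, 0.998, -0.059, -0.0]
contact_force: [-0.9, -0.6, 1.9]
opening: 0.0
grip_force: 0.7
```

>>> {"name": "apply_moves", "arguments": {
  "increments": [
    [[0, 0, 0.002, 0, 0, 0], [0, 0, 0.002, 0, 0, 0]]
  ]
}}

```text
clock: 5.8
ee_pos: [486.0, 231.4, 139.4]
ee_rot: [0.0, 0.998, -0.059, -0.0]
contact_force: [-9.0, -5.2, 20.4]
opening: -0.4
grip_force: 10.2
```

>>> {"name": "apply_moves", "arguments": {
  "increments": [
    [[0, 0, 0.002, 0, 0, 0], [0, 0, 0, 0, 0, 0]]
  ]
}}

```text
clock: 5.97
ee_pos: [486.0, 231.3, 139.4]
ee_rot: [0.0, 0.998, -0.059, 0.0]
contact_force: [-10.5, -5.4, 20.0]
opening: -0.2
grip_force: 10.1
```

Contact went hard (20 N) at z 139.4, and the predicted shut height was 139.5, so the lid is shut. Lifting and going above the start key.

>>> {"name": "apply_moves", "arguments": {
  "increments": [
    [[0, 0, -0.01, 0, 0, 0], [0, 0, -0.025, 0, 0, 0], [0, 0, -0.025, 0, 0, 0], [0, 0, -0.01, 0, 0, 0], [0, 0, 0, 0, 0, 0]]
  ]
}}

```text
clock: 6.38
ee_pos: [487.2, 231.7, 180.9]
ee_rot: [-0.001, 0.998, -0.059, 0.001]
contact_force: [0.1, 0.1, -0.2]
opening: 0.2
grip_force: 0.0
```

>>> {"name": "apply_moves", "arguments": {
  "increments": [
    [[-0.021, 0.03, 0, 0, 0, 0], [-0.021, 0.03, 0, 0, 0, 0], [-0.021, 0.03, 0, 0, 0, 0], [-0.022, 0.031, 0, 0, 0, 0], [0, 0, 0.02, 0, 0, 0], [0, 0, 0.02, 0, 0, 0], [0, 0, 0.02, 0, 0, 0], [0, 0, 0, 0, 0, 0]]
  ]
}}

```text
clock: 7.05
ee_pos: [425.3, 164.1, 140.6]
ee_rot: [0.001, 0.998, -0.059, -0.002]
contact_force: [-0.4, -0.7, -0.3]
opening: 0.3
grip_force: 0.0
```

Run:
```python
from plant import env
import cv2,numpy as np
from h import *
f=lambda i,k:cv2.resize(i,None,fx=k,fy=k,interpolation=cv2.INTER_CUBIC)
c=env.camera("side");s=env.read_state();e=np.array(s["ee_pos"]);print(e,s["contact_force"])
R=Ro.from_quat(np.roll(s["ee_rot"],-1)).as_matrix()
print(proj(c,np.array([e+8*R[:,2],[426.5,165,109.6]])))
cv2.imwrite("pics/m3.png",f(c["pixels"][190:330,200:380,::-1],4))
```

```text
[425.88794333 164.52417894 141.80045953] [0.4628311  0.77785886 0.97003371]
[[330.72493348 261.37235181]
 [329.93290233 267.63933271]]
```

View pics/m3.png

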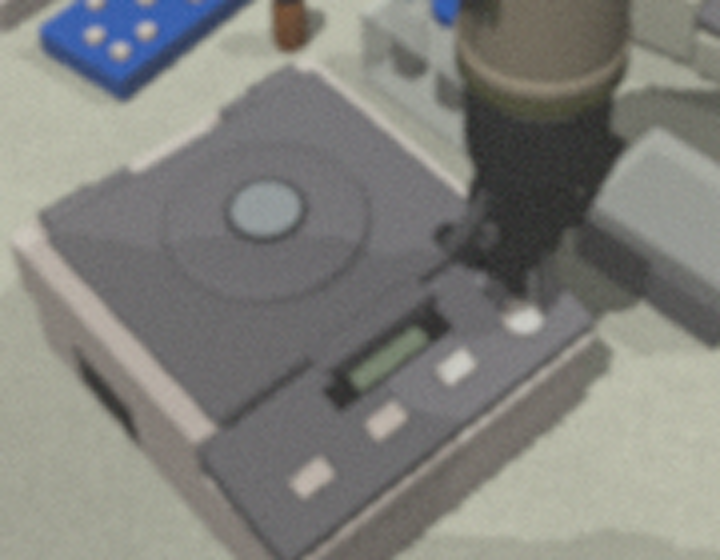

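The picture shows the lid flat and shut, and the fingertips at about (522,298) just over the round key at (522,320). Now pressing in small steps.

>>> {"name": "apply_moves", "arguments": {
  "increments": [
    [[0, 0, 0.007, 0, 0, 0], [0, 0, 0.007, 0, 0, 0], [0, 0, 0.007, 0, 0, 0], [0, 0, 0.003, 0, 0, 0], [0, 0, 0, 0, 0, 0]]
  ]
}}

```text
clock: 7.52
ee_pos: [426.8, 165.0, 128.5]
ee_rot: [0.0, 0.998, -0.059, -0.0]
contact_force: [-0.3, 0.6, 0.2]
opening: 0.1
grip_force: 0.0
```

>>> {"name": "apply_moves", "arguments": {
  "increments": [
    [[0, 0, 0.003, 0, 0, 0], [0, 0, 0.003, 0, 0, 0], [0, 0, 0, 0, 0, 0]]
  ]
}}

```text
clock: 7.77
ee_pos: [426.9, 165.1, 125.1]
ee_rot: [-0.0, 0.998, -0.059, -0.0]
contact_force: [0.9, -0.1, -0.4]
opening: -0.4
grip_force: 0.0
```

>>> {"name": "apply_moves", "arguments": {
  "increments": [
    [[0, 0, 0.003, 0, 0, 0], [0, 0, 0.003, 0, 0, 0], [0, 0, 0.002, 0, 0, 0], [0, 0, 0, 0, 0, 0]]
  ]
}}

```text
clock: 8.1
ee_pos: [426.8, 165.0, 120.3]
ee_rot: [0.0, 0.998, -0.059, -0.0]
contact_force: [0.1, -0.0, 0.6]
opening: 0.4
grip_force: 0.0
```

>>> {"name": "apply_moves", "arguments": {
  "increments": [
    [[0, 0, 0.002, 0, 0, 0], [0, 0, 0, 0, 0, 0]]
  ]
}}

```text
clock: 8.27
ee_pos: [427.1, 165.1, 119.3]
ee_rot: [-0.0, 0.998, -0.059, 0.0]
contact_force: [-0.6, -0.7, 0.9]
opening: 0.2
grip_force: 0.7
```

>>> {"name": "apply_moves", "arguments": {
  "increments": [
    [[0, 0, 0.002, 0, 0, 0], [0, 0, 0, 0, 0, 0]]
  ]
}}

```text
clock: 8.43
ee_pos: [427.3, 165.1, 118.3]
ee_rot: [-0.0, 0.998, -0.059, 0.0]
contact_force: [1.4, 0.0, 1.7]
opening: 0.1
grip_force: 1.1
```

Contact began at about 119.5.

>>> {"name": "apply_moves", "arguments": {
  "increments": [
    [[0, 0, 0.002, 0, 0, 0], [0, 0, 0, 0, 0, 0]]
  ]
}}

```text
clock: 8.6
ee_pos: [427.5, 165.1, 117.1]
ee_rot: [-0.0, 0.998, -0.059, 0.001]
contact_force: [1.3, -0.6, 3.0]
opening: -0.2
grip_force: 1.5
```

>>> {"name": "apply_moves", "arguments": {
  "increments": [
    [[0, 0, 0.002, 0, 0, 0], [0, 0, 0, 0, 0, 0]]
  ]
}}

```text
clock: 8.77
ee_pos: [427.7, 165.1, 116.1]
ee_rot: [-0.0, 0.998, -0.059, 0.001]
contact_force: [1.0, -1.0, 6.3]
opening: -0.2
grip_force: 2.4
```

>>> {"name": "apply_moves", "arguments": {
  "increments": [
    [[0, 0, 0.001, 0, 0, 0], [0, 0, 0, 0, 0, 0]]
  ]
}}

```text
clock: 8.93
ee_pos: [427.8, 165.1, 115.9]
ee_rot: [-0.0, 0.998, -0.059, 0.001]
contact_force: [0.8, -2.3, 9.7]
opening: 0.1
grip_force: 4.5
```

The force stiffened to 9.7 N after about 3.6 mm of travel, so the key is fully in. Withdrawing.

>>> {"name": "apply_moves", "arguments": {
  "increments": [
    [[0, 0, 0, 0, 0, 0], [0, 0, -0.01, 0, 0, 0], [0, 0, -0.03, 0, 0, 0], [0, 0, -0.04, 0, 0, 0], [0, 0, -0.04, 0, 0, 0], [0, 0, -0.04, 0, 0, 0], [0, 0, -0.02, 0, 0, 0], [0, 0, 0, 0, 0, 0], [0, 0, 0, 0, 0, 0]]
  ]
}}

```text
clock: 9.68
ee_pos: [426.8, 165.2, 223.3]
ee_rot: [-0.0, 0.998, -0.059, 0.0]
contact_force: [1.0, 0.3, -0.7]
opening: 0.1
grip_force: 0.0
```

Run:
```python
from plant import env
import cv2
a=env.camera("side")["pixels"][:,:,::-1]
cv2.imwrite("pics/end.png",a); s=env.read_state();print(s["ee_pos"],s["contact_force"])
```

```text
[426.42052825 164.96268736 222.40064585] [-1.20365998  0.36585197  0.29382066]
```

View pics/end.png

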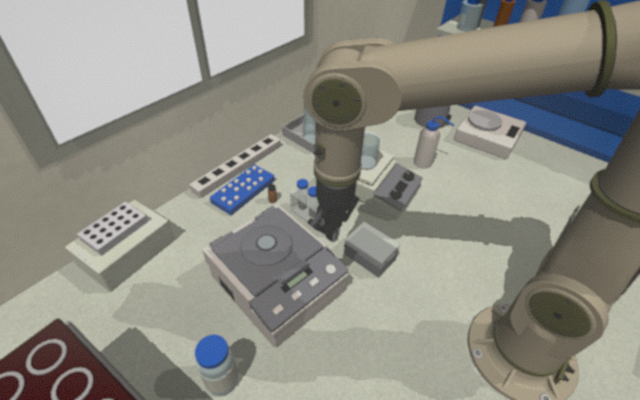

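The lid is shut (hub at 266,242), the start key is out (330,269), the hand is clear, and the rack, box and bottles are where they stood.

```bash
python3 -c "
from plant import env
print(env.close_job())"
```

```text
the job is handed in; nothing more can be done
None
```

I pushed the lid shut (hard stop at the expected height), pressed the start key fully in (about 3.6 mm, peak reading 9.7 N) and released it, withdrew the hand, and handed the job in at about 10 s; no verdict was returned.

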